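# Tongs out through the short hatch of a slatted balcony stand

## Robot

A 6-joint arm with a two-finger parallel gripper is mounted at the origin on the work surface. World frame = base frame: x ahead of the robot, y to its left, z up, the work surface at z = 0. Lengths are in m, angles in rad, forces in N, time in s.
With the tool pointing down it reaches from about 0.425 to 0.95 m from the base axis. Payload 3.5 kg.
Tool frame: the origin (TCP) lies on the centre line of the jaws, within the pads' length; the fingertips stand 14 mm ahead of it and the grasp point (between the pads) lies 5 mm behind it (ctrl.finger_overhang is the distance from the TCP to the fingertips, in m); z points along the fingers, y is the line along which they close (so a half turn about z gives the same grasp; the last joint's range is limited). The gripper opens to 85 mm and grips with 20 to 120 N. Pads are 22 mm wide; open, the fingers measure 114 mm over their backs; the gripper's body (76 mm by 85 mm) begins 54 mm behind the grasp point. The pads swing forward as they close: fully open they stand 13 mm farther back than shut.
Start: joints at [1.028, 0.286, 1.577, -0, 1.279, -0.15], TCP at [0.258, 0.624, 0.245] pointing down, gripper open.
Joint ranges: [-2.77, 2.77], [-0.9, 2.22], [0.21, 2.48], [-1.53, 4.67], [0.24, 2.81], [-2.84, 2.84]. Speed limits (rad/s): [2.79, 2.79, 3.14, 3.14, 3.14, 3.14].

## Interface

Orientations are given as a unit quaternion [x, y, z, w].
In Python, from plant import ctrl gives the robot as it stands.
- The arm moves only by the tool send_rows, never from a script. Its argument "moves" is text: rows parted by semicolons, each of 7 numbers parted by spaces: the turn, a rotation vector about the tool's x, y, z in units of 360 degrees (1.0 is 360 degrees), then the shift along the tool's x, y, z in units of 20 cm (1.0 is 20 cm), then the gripper's target within -1 to 1 (fully open at 1, half-way at 0, shut at -1). A call has 1 to 12 rows; each row is the pose to reach, as a shift and turn from the pose commanded when the call began, along the tool's axes at that moment, turning the shorter way round; what a row does not reach only later rows make up. A row lasts 1/8 s, in which the tool goes at most 62.5 mm and 10.7 degrees, less where a joint would pass 70% of its speed; a pose out of reach is approached as far as the arm can. A call with a number of a shift or a turn outside -1 to 1 is refused whole. A call with a gripper value outside its range is refused whole. The fingers move at their own pace and stop on an object; "newtons" is the grip in N (left out, the last holds). Time passes only in rows, so rows that repeat a pose let the fingers close. It gives the time, the measured TCP pose, the force, the opening and the grip force at its end, in the units of the state.
- ctrl.get_state(): the state, without advancing time (a new reading comes with each control period).
- ctrl.read_camera(name): name is "scene" or "top" or "wrist"; returns a dict with "image" (420x560x3 uint8, red, green, blue), "fovy" (degrees; the focal length in pixels is half the picture's height over the tangent of half this angle, whatever the lens; pixels are square), "cx", "cy" (the principal point, pixels), "extrinsics" (4x4, takes a point from camera to world coordinates). Camera axes: x right, y up, looking along -z (the intrinsics and any distortion apply to the point x, -y, -z); pixel columns grow to the right and rows downward; lengths in m; the calibration is good to about 2 mm. A picture is of the moment at which its call begins. There is no depth.
- ctrl.sign_off(): hands the job in; it is judged then, once.
The state is a dict: "time": time; "qpos": joint angles; "dq": joint speeds; "joint_efforts": joint torques, N m; "eef_pos": TCP position; "tcp_rot": TCP orientation; "contact_force": force on the tool from outside, world axes, zero at the start; "wrist_torque": the same for the moment, N m; "opening": opening from 0.0 (shut) to 1.0 (fully open); "finger_force": force on a finger pad.
Only numpy, scipy, OpenCV 4.12 (cv2) and the standard library are available. Lean on these libraries where they do the work, as an engineer would, in place of code of your own. Each camera call takes 0.05 s, during which the arm holds its last target. There are 200 camera calls.

## Task

Turn the wooden keeper on the slatted stand clockwise (seen from above) until it clicks past its detent and lies a quarter turn round, out of the way of the opening. Then take hold of the steel tongs lying inside, tilt them lengthwise and draw them out through the opening, which is shorter than they are. Finish while still holding the tongs steady in the gripper, all of them about a hand's breadth (10 cm) above the slats and touching nothing else, with the keeper still open and the other things left where they were.

Things in the scene. Friction and masses are not known exactly. Their poses are not given: they have to be found in the camera images.
- stand: low slatted cedar stand, fixed, a closed shallow box 384 mm long (its x, roughly away from the robot), 274 wide (its y), 78 high. Origin: centre of the underside, on the table. Inner floor 30 mm above the origin; deck of slats 10 mm thick, underside 68, top 78 mm above the origin. Inside, also below the slats, it is free 180 mm either way along x and 125 either way along y
- opening (a point): centre of the deck's only opening, level with the deck's top, 78 mm above the stand's origin; axes as the stand's. The opening is a rectangle reaching 80 mm either way along x and 63 mm either way along y
- keeper (a joint): keeper angle: 0 as found, bar across the opening along the stand's +y; grows clockwise from above to a stop at 1.57, where the bar lies along the stand's +x over the right-hand slats and the opening is free. A sprung detent holds it at either end: turning takes up to about 0.13 N m over the first half; past about 0.8 rad it springs on to the stop by itself, even when let go
- keeper_grip (a point): point on the keeper's pivot axis at the height to grip, at x -40, y -105, z 106 mm in the stand's frame. The grip is an upright block 14 mm wide, 46 long (along the bar), 30 high, its top 12 mm above this point, centred on the axis. Under it the flat bar, 18 mm wide, 6 thick, its top 18 mm below this point. Axes turn with the keeper: y along the bar to its free end, z up
- keeper_end (a point): free end of the keeper's bar, 140 mm from the pivot axis, 85 mm above the stand's origin height
- tongs: closed, locked, rigid steel tongs lying on the stand's inner floor roughly along its x: 240 mm long (x, tips at +x, heel at -x), 24 wide with flat parallel sides (y; the last 42 mm at the tips up to 27), 14 high, about 0.14 kg, balanced near the middle. Origin: middle of the underside. Both ends lie under slats; they can be slid back towards the robot under the slats until the tips are free
- tongs_tip (a point): far end of the tongs, on the centre line, 118 mm from the middle and 7 mm above the underside
- tongs_heel (a point): near end of the tongs, on the centre line, 118 mm from the middle and 7 mm above the underside
- cup: white enamel cup, 72 mm across, 70 mm high, standing on the far left corner of the stand's deck; a bystander; origin in the middle of the underside
- grip_ring: flat green silicone grip ring, 60 mm across, 10 mm thick, lying on the far right of the stand's deck; a bystander; origin in the middle of the underside
- shoe_tree: blue plastic shoe tree about 250 mm long, lying on the table beside the stand; a bystander; origin in the middle of the underside
- shoe_brush: brush lying on the table beside the stand; a bystander; origin in the middle of the underside
- jar: lidded jar, 72 mm across, 100 mm high, on the table beside the stand; a bystander; origin in the middle of the underside
- planter: empty terracotta pot, 100 mm across, 85 mm high, on the table beside the stand; a bystander; origin in the middle of the underside

How it is judged:
By the outcome, as a careful person would: the job done as asked, in the order asked, and still so for the second after the job is handed in, while the arm keeps its last pose, push and grip.
It also fails if it takes over 51 s, if anything falls off the work surface, if the arm or the gripper's body presses on something with over 40 N, if the wrist force passes 120 N, or if a joint passes its speed limit or range.

## Working session

There is one attempt and no reset: what is moved stays moved. The work goes in short steps, Python scripts to look and compute and a tool call to move; the robot and the scene stay as the last step left them, time stands still between calls to the robot, and variables do not carry over. Pictures are saved under pics/ and viewed, at most 10 in all, crops included, and the job is handed in when it is done.

Besides the shell and the picture viewer there is one more tool, called after "Emit:" in YAML: its name, and indented under it one key for each argument. send_rows: Moves the arm, as the interface text tells. Its arguments: {"type":"object","properties":{"moves":{"type":"string"},"newtons":{"type":"number"}},"required":["moves"]}

```bash
ls; mkdir -p pics; python3 - <<'E'
from plant import ctrl
import cv2,numpy as np
np.set_printoptions(precision=4,suppress=True)
for n in("scene","top"):
    c=ctrl.read_camera(n);cv2.imwrite(f"pics/{n}0.png",c["image"][:,:,::-1]);print(n,c["fovy"],c["cx"],c["cy"],[k for k in c]);print(c["extrinsics"])
s=ctrl.get_state();print(s);print(ctrl.finger_overhang)
E
```

```text
pics
scene 57.79186858520465 275.4278194510142 215.12308110010662 ['image', 'fovy', 'cx', 'cy', 'extrinsics']
[[-0.6262 -0.6323  0.4561  1.0497]
 [ 0.7796 -0.5069  0.3677  0.398 ]
 [-0.0013  0.5858  0.8104  1.0203]
 [ 0.      0.      0.      1.    ]]
top 55.27648837744652 282.01989415640793 210.19254573600858 ['image', 'fovy', 'cx', 'cy', 'extrinsics']
[[-0.0124  0.9973 -0.0718  0.4392]
 [-0.9998 -0.0112  0.0161  0.0029]
 [ 0.0153  0.0719  0.9973  1.1507]
 [ 0.      0.      0.      1.    ]]
{'time': 0.1, 'qpos': array([ 1.028 ,  0.2871,  1.578 , -0.    ,  1.2786, -0.15  ]), 'dq': array([-0.0023, -0.0014, -0.002 ,  0.0003,  0.002 , -0.0003]), 'joint_efforts': array([  0.001 , -40.7298, -29.3699,  -0.0001,   0.0034,   0.    ]), 'eef_pos': array([0.258 , 0.6231, 0.2441]), 'tcp_rot': array([ 0.1951,  0.9808, -0.001 , -0.0004]), 'contact_force': array([-0.0845, -0.209 , -0.0613]), 'wrist_torque': array([-0.0157,  0.054 ,  0.0123]), 'finger_force': 0.0, 'opening': 1.0025938418734293}
0.014
```

View pics/top0.png

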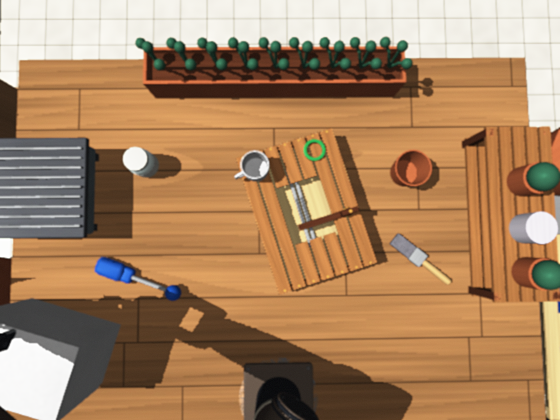

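View pics/scene0.png

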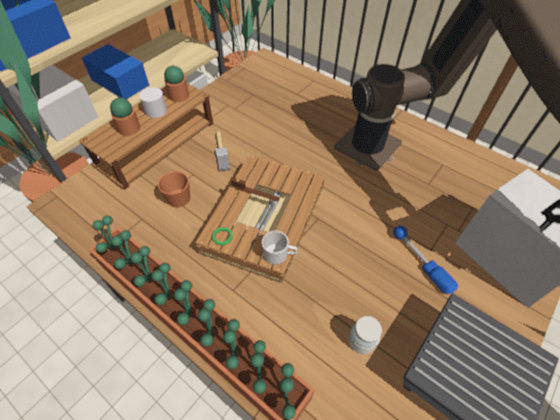

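The top view shows the stand turned about 15° CCW, centred near (313,210). The keeper bar runs from about (352,212) to (300,228), and the tongs lie around (302,210). I'll take a closer crop next.

```bash
cat > h.py <<'E'
from plant import ctrl
import cv2,numpy as np
from scipy.spatial.transform import Rotation as R
np.set_printoptions(precision=4,suppress=True)
def ray(c,u,v):
    f=210/np.tan(np.radians(c["fovy"])/2)
    E=c["extrinsics"];d=E[:3,:3]@np.array([(u-c["cx"])/f,-(v-c["cy"])/f,-1]);return E[:3,3],d
def onz(c,u,v,z):
    o,d=ray(c,u,v);return o+d*(z-o[2])/d[2]
def proj(c,p):
    f=210/np.tan(np.radians(c["fovy"])/2)
    E=c["extrinsics"];q=E[:3,:3].T@(np.array(p)-E[:3,3]);return c["cx"]+f*q[0]/-q[2],c["cy"]-f*q[1]/-q[2]
E
python3 - <<'E'
from h import *
c=ctrl.read_camera("top");im=c["image"][:,:,::-1]
cv2.imwrite("pics/crop.png",cv2.resize(im[122:298,230:390],None,fx=3.375,fy=3.375,interpolation=cv2.INTER_CUBIC))
for u,v in[(332,131),(377,262),(285,291)]:print(onz(c,u,v,.078))
E
```

```text
[ 0.7313 -0.1534  0.078 ]
[ 0.375  -0.2661  0.078 ]
[ 0.3021 -0.0197  0.078 ]
```

View pics/crop.png

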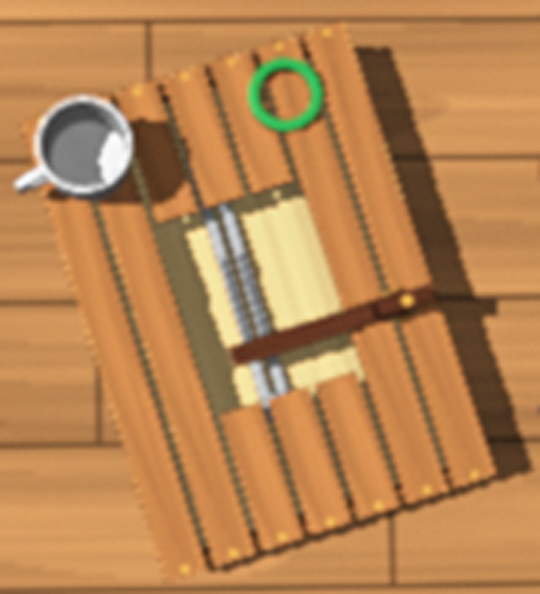

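The crop shows these points:

| Feature | Crop pixels |
|---|---|
| Deck corners | (347,25), (495,473), (167,580) |
| Opening corners | (155,222), (297,182), (362,373), (222,412) |
| Keeper screw | (407,300) |
| Bar end | (233,356) |
| Tongs, visible ends | (217,210) to (275,400) |

```bash
python3 - <<'E'
from h import *
c=ctrl.read_camera("top")
P=lambda u,v,z:onz(c,230+(u+.5)/3.375-.5,122+(v+.5)/3.375-.5,z)
px=[(347,25),(495,473),(167,580),(155,222),(297,182),(362,373),(222,412)]
L=np.array([(192,-137),(-192,-137),(-192,137),(80,63),(80,-63),(-80,-63),(-80,63)])/1e3
W=np.array([P(u,v,.078)[:2] for u,v in px])
lc=L-L.mean(0);wc=W-W.mean(0)
yaw=np.arctan2((lc[:,0]*wc[:,1]-lc[:,1]*wc[:,0]).sum(),(lc*wc).sum())
Rm=np.array([[np.cos(yaw),-np.sin(yaw)],[np.sin(yaw),np.cos(yaw)]])
t=W.mean(0)-Rm@L.mean(0)
print("yaw",yaw,np.degrees(yaw),"t",t);print((W-(L@Rm.T+t))*1e3)
print("pivot pred",Rm@[-.04,-.105]+t,"screw",P(407,300,.118)[:2])
print("end pred",Rm@[-.04,.035]+t,"seen",P(233,356,.085)[:2])
a,b=P(217,210,.044)[:2],P(275,400,.044)[:2]
for q in(a,b):print("tongs",q,"stand frame",Rm.T@(q-t))
print("tongs yaw",np.degrees(np.arctan2(*(a-b)[::-1])))
s=ctrl.get_state();Rt=R.from_quat(s["tcp_rot"]);print(Rt.as_matrix())
E
```

```text
yaw 0.2933582865670618 16.808191705481992 t [ 0.5174 -0.0794]
[[-4.1079  0.283 ]
 [ 2.4204  1.8614]
 [ 1.8774 -0.2941]
 [ 2.3174 -1.8809]
 [-3.0572  4.692 ]
 [-3.227   2.1971]
 [ 3.7769 -6.8586]]
pivot pred [ 0.5094 -0.1915] screw [ 0.5106 -0.1904]
end pred [ 0.469  -0.0575] seen [ 0.4703 -0.0581]
tongs [ 0.5919 -0.0491] stand frame [0.0801 0.0075]
tongs [ 0.4352 -0.0942] stand frame [-0.083   0.0096]
tongs yaw 16.05645061039668
[[-0.9238  0.3828 -0.0008]
 [ 0.3828  0.9238 -0.0013]
 [ 0.0002 -0.0015 -1.    ]]
```

Emit:
send_rows:
  moves: "0 0 0.141 -0.7 -1 0 1;0 0 0.141 -0.7 -1 0 1;0 0 0.141 -0.7 -1 0 1;0 0 0.141 -0.7 -1 0 1;0 0 0.141 -0.7 -1 0 1;0 0 0.141 -0.7 -1 0 1"

```text
time: 0.95
eef_pos: [0.3113, 0.3847, 0.2454]
tcp_rot: [0.597, 0.803, 0.0, -0.0]
contact_force: [-0.1, 0.2, 0.2]
opening: 0.996
finger_force: 0.0
```

Emit:
send_rows:
  moves: "0 0 0 -1 0.5 0 1;0 0 0 -1 0.5 0 1;0 0 0 -1 0.5 0 1;0 0 0 -1 0.5 0 1"

```text
time: 1.45
eef_pos: [0.4662, 0.2211, 0.2454]
tcp_rot: [0.596, 0.803, 0.0, 0.0]
contact_force: [1.5, 0.6, -0.0]
opening: 0.997
finger_force: 0.0
```

Emit:
send_rows:
  moves: "0 0 0 -1 0 0 1;0 0 0 -1 0 0 1;0 0 0 -1 0 0 1;0 0 0 -1 0 0 1"

```text
time: 1.95
eef_pos: [0.5231, 0.0284, 0.2453]
tcp_rot: [0.597, 0.802, -0.0, 0.0]
contact_force: [-0.4, 0.1, -0.8]
opening: 0.998
finger_force: 0.0
```

Emit:
send_rows:
  moves: "0 0 0 -1 -0.4 0 1;0 0 0 -1 -0.4 0 1;0 0 0 -1 -0.4 0 1;0 0 0 -1 -0.4 0 1;0 0 0 -1 -0.4 0 1"

```text
time: 2.58
eef_pos: [0.5033, -0.1841, 0.2451]
tcp_rot: [0.597, 0.802, 0.0, -0.0]
contact_force: [-0.1, -0.4, 0.5]
opening: 1.0
finger_force: 0.0
```

```bash
cat >> h.py <<'E'
YAW=.2934;T=np.array([.5174,-.0794,0]);S=R.from_euler('z',YAW)
def tost(p):return S.inv().apply(np.array(p)-T)
def st():
    s=ctrl.get_state();M=R.from_quat(s["tcp_rot"]).as_matrix();m=S.inv().as_matrix()@M
    print("t",s["time"],"tcp",s["eef_pos"],"stand",tost(s["eef_pos"])*1e3,"q",s["qpos"],"F",s["contact_force"],"open",s["opening"],"ff",s["finger_force"]);print("tool axes in stand (cols)\n",m);return s,M
E
python3 - <<'E'
from h import *
s,M=st()
c=ctrl.read_camera("wrist");cv2.imwrite("pics/w1.png",c["image"][:,:,::-1])
for n,p in[("pivot",[-40,-105,118]),("end",[-40,35,88]),("oTL",[80,63,78]),("oBR",[-80,-63,78]),("oBL",[-80,63,78])]:print(n,proj(c,S.apply(np.array(p)/1e3)+T))
E
```

```text
t 2.575 tcp [ 0.5033 -0.1841  0.2451] stand [-43.7864 -96.1231 245.0875] q [-0.5402 -0.0211  1.9178  0.0004  1.2455 -0.8323] F [-0.0912 -0.375   0.5356] open 0.9995934709406126 ff 0.0
tool axes in stand (cols)
 [[ 0.0015  1.     -0.0001]
 [ 1.     -0.0015  0.0008]
 [ 0.0008 -0.0001 -1.    ]]
pivot (np.float64(279.07233170313987), np.float64(214.58175007728306))
end (np.float64(278.9493138459648), np.float64(36.426297142457884))
oTL (np.float64(428.9677216167803), np.float64(-0.6874497915634095))
oBR (np.float64(235.28368080895257), np.float64(157.4869805469141))
oBL (np.float64(228.8717404643964), np.float64(-0.06550401755762891))
```

View pics/w1.png

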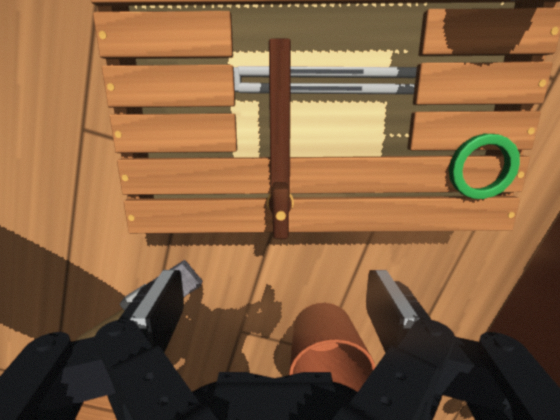

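Pivot screw at (281,216) and bar end at (280,38), both within 2 px of the prediction. Descending to grip the keeper.

Emit:
send_rows:
  moves: "0 0 0 -0.047 0.024 0.4 1;0 0 0 -0.047 0.024 0.4 1;0 0 0 -0.047 0.024 0.7 0.2;0 0 0 -0.047 0.024 0.7 -0.2;0 0 0 -0.047 0.024 0.7 -0.3;0 0 0 -0.047 0.024 0.7 -0.5;0 0 0 -0.047 0.024 0.7 -1;0 0 0 -0.047 0.024 0.7 -1;0 0 0 -0.047 0.024 0.7 -1;0 0 0 -0.047 0.024 0.7 -1"
  newtons: 40

```text
time: 3.88
eef_pos: [0.5111, -0.1923, 0.1085]
tcp_rot: [0.596, 0.803, -0.001, 0.002]
contact_force: [-3.0, -0.6, 6.1]
opening: 0.153
finger_force: 40.3
```

```bash
python3 - <<'E'
from h import *
st()
E
```

```text
t 3.875 tcp [ 0.5111 -0.1923  0.1085] stand [ -38.64   -106.2297  108.4972] q [-0.545   0.1599  1.9971 -0.0016  0.9817 -0.8372] F [-3.0287 -0.5962  6.0757] open 0.15345140522050885 ff 40.33891797065735
tool axes in stand (cols)
 [[ 0.0003  1.      0.001 ]
 [ 1.     -0.0003 -0.003 ]
 [-0.003   0.001  -1.    ]]
```

Emit:
send_rows:
  moves: "0 0 0.03 0 0 -0.01 -1;0 0 0.06 0 0 -0.01 -1;0 0 0.09 0 0 -0.01 -1;0 0 0.12 0 0 -0.01 -1;0 0 0.15 0 0 -0.01 -1;0 0 0.18 0 0 -0.01 -1;0 0 0.21 0 0 -0.01 -1;0 0 0.235 0 0 -0.01 -1;0 0 0.25 0 0 -0.01 -1;0 0 0.25 0 0 -0.01 -1;0 0 0.25 0 0 -0.01 -1"

```text
time: 5.25
eef_pos: [0.5097, -0.1915, 0.1085]
tcp_rot: [0.989, 0.147, -0.001, 0.0]
contact_force: [-5.5, 0.5, 4.5]
opening: 0.152
finger_force: 40.9
```

```bash
python3 - <<'E'
from h import *
s,M=st();print(s["wrist_torque"])
E
```

```text
t 5.25 tcp [ 0.5097 -0.1915  0.1085] stand [ -39.8295 -105.056   108.5185] q [-0.5451  0.1586  1.9985 -0.0019  0.9861  0.7321] F [-5.5398  0.4688  4.4675] open 0.1524991446014444 ff 40.94065546989441
tool axes in stand (cols)
 [[ 1.      0.0013 -0.0023]
 [ 0.0013 -1.      0.0001]
 [-0.0023 -0.0001 -1.    ]]
[-0.0812  0.9689  0.1357]
```

Keeper turned the full quarter. Release, lift, and look over the opening.

Emit:
send_rows:
  moves: "0 0 0 0 0 0 0;0 0 0 0 0 0 0.18;0 0 0 0 0 0 0.18;0 0 0 0 0 -0.2 0.18;0 0 0 0 0 -0.5 0.18;0 0 0 0 -0.3 -0.65 0.18;0 0 0 0 -0.57 -0.65 0.18;0 0 0 0 -0.57 -0.65 0.18;0 0 0 0 -0.57 -0.65 0.18"

```text
time: 6.38
eef_pos: [0.4778, -0.0821, 0.2375]
tcp_rot: [0.989, 0.146, 0.0, 0.0]
contact_force: [-0.3, -0.4, 0.2]
opening: 0.592
finger_force: 0.0
```

```bash
python3 - <<'E'
from h import *
s,M=st()
c=ctrl.read_camera("wrist");cv2.imwrite("pics/w2.png",c["image"][:,:,::-1]);print("cam stand",tost(c["extrinsics"][:3,3]),(S.inv().as_matrix()@c["extrinsics"][:3,:3]))
for n,p in[("oTL",[80,63,78]),("oBR",[-80,-63,78]),("oTR",[80,-63,78]),("oBL",[-80,63,78]),("barend",[100,-105,88])]:print(n,np.round(proj(c,S.apply(np.array(p)/1e3)+T)))
E
```

```text
t 6.375 tcp [ 0.4778 -0.0821  0.2375] stand [-38.7149   8.8324 237.4768] q [-0.3798 -0.1369  2.0403 -0.0003  1.2372  0.8983] F [-0.256  -0.4189  0.2247] open 0.5918269408118986 ff 0.0
tool axes in stand (cols)
 [[ 1.     -0.0006  0.0006]
 [-0.0006 -1.     -0.0009]
 [ 0.0006  0.0009 -1.    ]]
cam stand [0.0416 0.0085 0.3656] [[-0.0016  0.9499  0.3127]
 [-1.     -0.002   0.001 ]
 [ 0.0016 -0.3127  0.9499]]
oTL [207.  55.]
oBR [348. 235.]
oTR [361.  54.]
oBL [218. 236.]
barend [421.  24.]
```

View pics/w2.png

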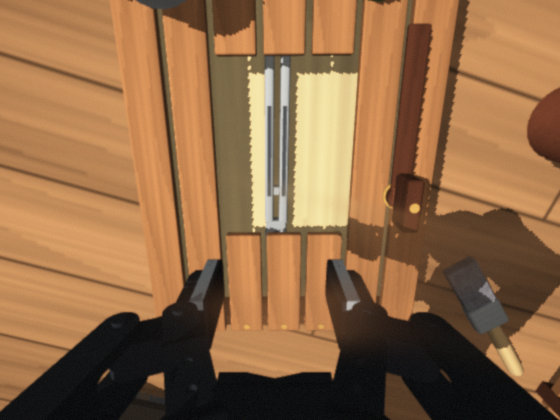

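The keeper bar now lies along +x from (413,190) to (420,25). The tongs' sides run at columns 265–290, centre about 277, through rows 56–232.

```bash
python3 - <<'E'
from h import *
c=ctrl.read_camera("wrist")
g=c["image"].astype(int)
for v in(75,100,130,160,190,215,225):
    print(v,[ (tost(onz(c,u,v,.044))*1e3).round(1)[:2] for u in(265,290)])
    r=g[v,255:300];sat=r.max(1)-r.min(1);ix=np.where((sat<40)&(r.max(1)>80))[0]+255;print(ix.min() if len(ix) else None,ix.max() if len(ix) else None)
E
```

```text
75 [array([67.2, 16.2]), array([67.1, -7.1])]
264 289
100 [array([45.2, 16.4]), array([45.1, -7.3])]
264 289
130 [array([17.4, 16.8]), array([17.3, -7.7])]
265 288
160 [array([-12.1,  17.1]), array([-12.1,  -8.1])]
265 288
190 [array([-43.3,  17.5]), array([-43.3,  -8.5])]
265 287
215 [array([-70.7,  17.8]), array([-70.8,  -8.8])]
265 287
225 [array([-82.1,  17.9]), array([-82.2,  -9. ])]
266 286
```

Emit:
send_rows:
  moves: "0 0 0 0.4 0.017 0 0;0 0 0 0.4 0.017 0.2 0;0 0 0 0.4 0.017 0.5 0;0 0 0 0.4 0.017 0.8 0;0 0 0 0.4 0.017 0.9 0;0 0 0 0.4 0.017 0.95 0;0 0 0 0.4 0.017 0.95 0;0 0 0 0.4 0.017 0.95 0"

```text
time: 7.48
eef_pos: [0.557, -0.0629, 0.0498]
tcp_rot: [0.989, 0.145, 0.002, 0.001]
contact_force: [0.4, -0.3, -1.0]
opening: 0.5
finger_force: 0.0
```

```bash
python3 - <<'E'
from h import *
st()
E
```

```text
t 7.475 tcp [ 0.557  -0.0629  0.0498] stand [42.6582  4.3865 49.7786] q [-0.2934  0.28    1.9823  0.      0.8746  0.9854] F [ 0.3969 -0.2867 -1.0173] open 0.5004154470618162 ff 0.0
tool axes in stand (cols)
 [[ 1.     -0.0014  0.0038]
 [-0.0014 -1.     -0.0025]
 [ 0.0038  0.0025 -1.    ]]
```

Emit:
send_rows:
  moves: "0 0 0 0 0 0.01 0;0 0 0 0 0 0.01 -0.4;0 0 0 0 0 0.01 -1;0 0 0 0 0 0.01 -1;0 0 0 0 0 0.01 -1;0 0 0 0 0 0.01 -1"
  newtons: 60

```text
time: 8.22
eef_pos: [0.5557, -0.0623, 0.0463]
tcp_rot: [0.989, 0.146, 0.0, 0.0]
contact_force: [-0.9, -0.1, 5.0]
opening: 0.26
finger_force: 62.3
```

```bash
python3 - <<'E'
from h import *
st()
E
```

```text
t 8.225 tcp [ 0.5557 -0.0623  0.0463] stand [41.5731  5.2599 46.266 ] q [-0.2932  0.2849  1.9843  0.0001  0.8714  0.9854] F [-0.9486 -0.1386  5.017 ] open 0.2601620788797027 ff 62.2724711894989
tool axes in stand (cols)
 [[ 1.     -0.0013  0.0009]
 [-0.0013 -1.     -0.0005]
 [ 0.0009  0.0005 -1.    ]]
```

Emit:
send_rows:
  moves: "0 0 0 0 0 -0.03 -1;0 0 0 0 0 -0.03 -1;0 0 0 -0.1 0 -0.03 -1;0 0 0 -0.2 0 -0.03 -1;0 0 0 -0.3 0 -0.03 -1;0 0 0 -0.3 0 -0.03 -1;0 0 0 -0.3 0 -0.03 -1"

```text
time: 9.1
eef_pos: [0.4981, -0.0796, 0.0514]
tcp_rot: [0.989, 0.145, 0.0, 0.0]
contact_force: [0.8, -0.1, -1.3]
opening: 0.262
finger_force: 61.4
```

```bash
python3 - <<'E'
from h import *
st()
c=ctrl.read_camera("wrist");cv2.imwrite("pics/w3.png",c["image"][:,:,::-1])
for n,p in[("oTL",[80,63,78]),("oTR",[80,-63,78])]:print(n,np.round(proj(c,S.apply(np.array(p)/1e3)+T)))
E
```

```text
t 9.1 tcp [ 0.4981 -0.0796  0.0514] stand [-18.489    5.3917  51.3503] q [-0.3599  0.1695  2.1148  0.0002  0.8565  0.9189] F [ 0.7519 -0.0659 -1.2566] open 0.26248570035668484 ff 61.35397911071777
tool axes in stand (cols)
 [[ 1.     -0.0015  0.0007]
 [-0.0015 -1.     -0.0003]
 [ 0.0007  0.0003 -1.    ]]
oTL [69. 37.]
oTR [513.  36.]
```

View pics/w3.png

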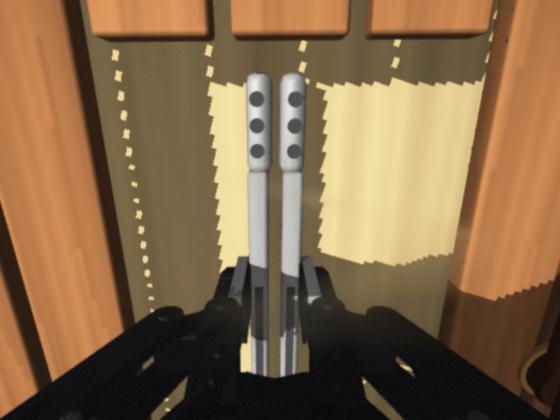

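The tips (row 73, columns 247–305) are free, clear of the far slats, whose edge is at row 37.

```bash
python3 - <<'E'
from h import *
c=ctrl.read_camera("wrist")
print(tost(onz(c,276,73,.045))*1e3,tost(onz(c,276,36,.078))*1e3)
E
```

```text
[73.5216  4.1322 45.    ] [80.397   4.3267 78.    ]
```

```bash
python3 - <<'E'
from h import *
for hx,hz,th in[(-165,33,6),(-164,32,9),(-164,32,12.5),(-157,32,13.7),(-150,32,15),(-140,32,16.5),(-130,33,18),(-110,34,19),(-90,36,20),(-65,40,20),(-65,90,20),(-100,150,10),(-146,178,0)]:
    t=np.radians(th);c,s=np.cos(t),np.sin(t)
    x=hx+148*c-16.3*s;z=hz+148*s+16.3*c
    top=hz+14/c+(-80-hx)*s/c
    print(hx,hz,th,"turn %.4f dx %.3f dz %.3f"%(th/360,(x+18)/200,-(z-51.3)/200),"edge top %.0f tip x %.0f z %.0f"%(top,hx+240*c,hz+240*s))
E
```

```text
-165 33 6 turn 0.0167 dx -0.008 dz -0.067 edge top 56 tip x 74 z 58
-164 32 9 turn 0.0250 dx -0.012 dz -0.100 edge top 59 tip x 73 z 70
-164 32 12.5 turn 0.0347 dx -0.025 dz -0.143 edge top 65 tip x 70 z 84
-157 32 13.7 turn 0.0381 dx 0.005 dz -0.158 edge top 65 tip x 76 z 89
-150 32 15 turn 0.0417 dx 0.034 dz -0.174 edge top 65 tip x 82 z 94
-140 32 16.5 turn 0.0458 dx 0.076 dz -0.192 edge top 64 tip x 90 z 100
-130 33 18 turn 0.0500 dx 0.119 dz -0.215 edge top 64 tip x 98 z 107
-110 34 19 turn 0.0528 dx 0.213 dz -0.231 edge top 59 tip x 117 z 112
-90 36 20 turn 0.0556 dx 0.307 dz -0.253 edge top 55 tip x 136 z 118
-65 40 20 turn 0.0556 dx 0.432 dz -0.273 edge top 49 tip x 161 z 122
-65 90 20 turn 0.0556 dx 0.432 dz -0.523 edge top 99 tip x 161 z 172
-100 150 10 turn 0.0278 dx 0.305 dz -0.702 edge top 168 tip x 136 z 192
-146 178 0 turn 0.0000 dx 0.100 dz -0.715 edge top 192 tip x 94 z 178
```

Emit:
send_rows:
  moves: "0 0.008 0 -0.01 0 -0.035 -1;0 0.0167 0 -0.015 0 -0.067 -1;0 0.025 0 -0.02 0 -0.1 -1;0 0.03 0 -0.025 0 -0.122 -1;0 0.0347 0 -0.025 0 -0.143 -1;0 0.0347 0 -0.025 0 -0.143 -1;0 0.0347 0 -0.025 0 -0.143 -1"

```text
time: 10.07
eef_pos: [0.493, -0.081, 0.0799]
tcp_rot: [0.983, 0.145, 0.108, -0.016]
contact_force: [0.8, 0.4, -2.3]
opening: 0.258
finger_force: 61.4
```

```bash
python3 - <<'E'
from h import *
st()
c=ctrl.read_camera("wrist");cv2.imwrite("pics/w4.png",c["image"][:,:,::-1])
E
```

```text
t 10.075 tcp [ 0.493  -0.081   0.0799] stand [-23.8511   5.5389  79.9038] q [-0.4359  0.0198  2.2253  0.2139  0.7441  0.6961] F [ 0.8044  0.3593 -2.35  ] open 0.25834337069286833 ff 61.37603402137756
tool axes in stand (cols)
 [[ 0.9764 -0.0013  0.2161]
 [-0.0012 -1.     -0.0003]
 [ 0.2161  0.     -0.9764]]
```

View pics/w4.png

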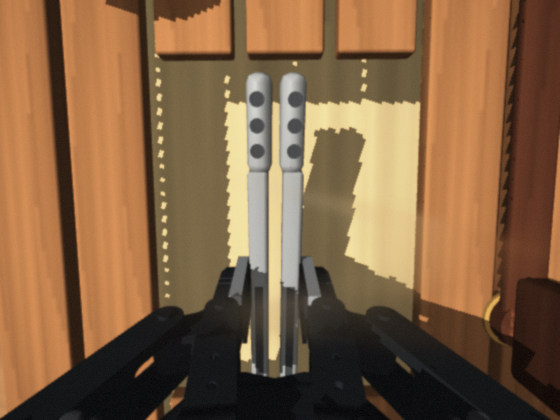

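The tongs kept their place in the image (tips at row 73), so there was no slip, and no contact force shows. Computing the withdrawal rows in the tilted tool axes.

```bash
python3 - <<'E'
from h import *
t0=np.radians(12.5);c0,s0=np.cos(t0),np.sin(t0);x0,z0=-23,51.3+28.6
for hx,hz,th in[(-157,32,13.7),(-150,32,15),(-140,32,16.5),(-130,33,18),(-110,34,19),(-90,37,20),(-65,45,20),(-65,80,20),(-65,120,20)]:
    t=np.radians(th);c,s=np.cos(t),np.sin(t)
    x=hx+148*c-16.3*s-x0;z=hz+148*s+16.3*c-z0
    print(hx,hz,"0 %.4f 0 %.3f 0 %.3f -1;"%((th-12.5)/360,(x*c0+z*s0)/200,(x*s0-z*c0)/200))
E
```

```text
-157 32 0 0.0033 0 0.032 0 -0.008 -1;
-150 32 0 0.0069 0 0.064 0 -0.017 -1;
-140 32 0 0.0111 0 0.110 0 -0.026 -1;
-130 33 0 0.0153 0 0.156 0 -0.039 -1;
-110 34 0 0.0181 0 0.252 0 -0.035 -1;
-90 37 0 0.0208 0 0.350 0 -0.040 -1;
-65 45 0 0.0208 0 0.480 0 -0.052 -1;
-65 80 0 0.0208 0 0.518 0 -0.223 -1;
-65 120 0 0.0208 0 0.561 0 -0.419 -1;
```

Emit:
send_rows:
  moves: "0 0.0033 0 0.03 0 -0.008 -1;0 0.007 0 0.065 0 -0.017 -1;0 0.011 0 0.11 0 -0.026 -1;0 0.0153 0 0.155 0 -0.038 -1;0 0.018 0 0.25 0 -0.036 -1;0 0.021 0 0.35 0 -0.04 -1;0 0.021 0 0.48 0 -0.052 -1;0 0.021 0 0.5 0 -0.07 -1;0 0.021 0 0.5 0 -0.07 -1"

```text
time: 11.25
eef_pos: [0.5838, -0.0535, 0.1154]
tcp_rot: [0.974, 0.144, 0.172, -0.025]
contact_force: [-0.3, -1.7, -1.7]
opening: 0.261
finger_force: 61.3
```

```bash
python3 - <<'E'
from h import *
st()
c=ctrl.read_camera("top");cv2.imwrite("pics/t5.png",cv2.resize(c["image"][110:310,220:400,::-1],None,fx=3,fy=3,interpolation=cv2.INTER_CUBIC))
E
```

```text
t 11.25 tcp [ 0.5838 -0.0535  0.1154] stand [ 71.0664   5.6175 115.4246] q [-0.3486  0.1009  2.0793  0.3231  0.7027  0.7087] F [-0.3042 -1.7159 -1.694 ] open 0.260901605744862 ff 61.311564445495605
tool axes in stand (cols)
 [[ 0.9393 -0.0004  0.3431]
 [-0.0003 -1.     -0.0003]
 [ 0.3431  0.0002 -0.9393]]
```

View pics/t5.png

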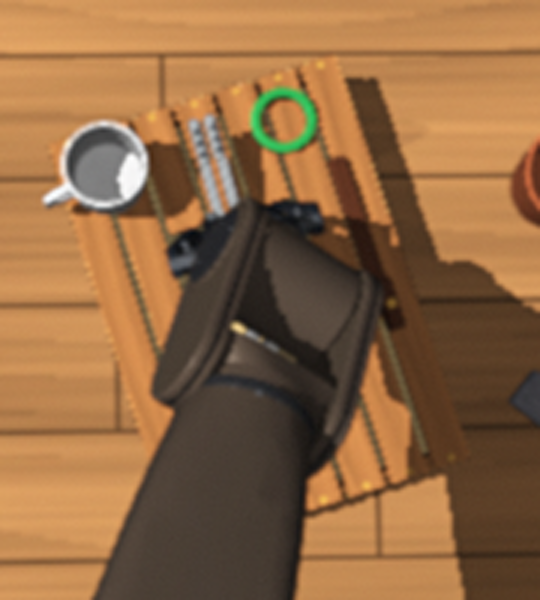

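It's out: tips at (205,120) are above the slats, with the cup and ring untouched. Lift straight up, then level off.

Emit:
send_rows:
  moves: "0 0 0 0.05 0 -0.14 -1;0 0 0 0.1 0 -0.28 -1;0 0 0 0.137 0 -0.376 -1;0 -0.01 0 0.1 0 -0.39 -1;0 -0.025 0 0.07 0 -0.41 -1;0 -0.04 0 0.03 0 -0.42 -1;0 -0.0557 0 -0.007 0 -0.428 -1;0 -0.0557 0 -0.007 0 -0.428 -1;0 -0.0557 0 -0.007 0 -0.428 -1;0 -0.0557 0 -0.007 0 -0.428 -1;0 -0.0557 0 -0.007 0 -0.428 -1"

```text
time: 12.68
eef_pos: [0.5539, -0.0627, 0.1952]
tcp_rot: [0.989, 0.145, 0.0, -0.0]
contact_force: [-0.1, 0.6, -2.5]
opening: 0.26
finger_force: 61.4
```

```bash
python3 - <<'E'
from h import *
st()
c=ctrl.read_camera("scene");cv2.imwrite("pics/s6.png",cv2.resize(c["image"][120:300,150:350,::-1],None,fx=3,fy=3,interpolation=cv2.INTER_CUBIC))
E
```

```text
t 12.675 tcp [ 0.5539 -0.0627  0.1952] stand [ 39.7412   5.4859 195.1675] q [-0.2948  0.0755  1.914   0.0003  1.1518  0.9841] F [-0.0799  0.5981 -2.4961] open 0.260138488620082 ff 61.362032890319824
tool axes in stand (cols)
 [[ 1.     -0.0016  0.0004]
 [-0.0016 -1.      0.    ]
 [ 0.0004 -0.     -1.    ]]
```

View pics/s6.png

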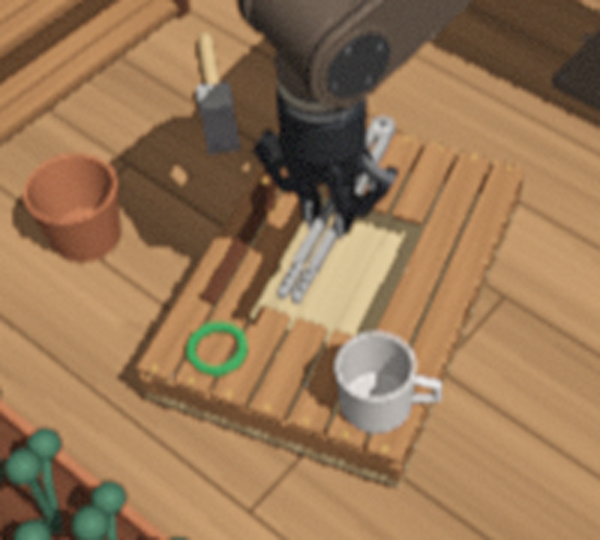

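The tongs are held level from (380,130) to (290,290), clear of everything. The keeper is open along +x, and the cup and ring are in place.

```bash
python3 -c "from plant import ctrl; print(ctrl.sign_off())"
```

```text
the job is handed in; nothing more can be done
None
```

The keeper is turned a full quarter turn to its open position, and the tongs are out through the opening, held level and steady about 10 cm above the slats. The last picture shows the cup, ring, pot and brush undisturbed. I handed the job in after about 13 s of the 51 s limit; no verdict came back.

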